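Lift the sample plate off a blot manifold's dowels

TASK

Two blot manifolds stand on the bench. Take the white sample plate with the orange handle straight up off its two locating dowels, keeping it level all the way so that it does not bind, then carry it to the green drip tray, lay it down gently flat on the tray's floor and let go. Leave the plate with the blue handle seated on its manifold.

Things in the scene. Friction and masses are not known exactly. Their poses are not given: they have to be found in the camera images.
- sample_plate_grip (a point): Centre of the orange handle bar (16 mm in x, 60 in y, 16 high) on two thin posts above the loose white plate to be moved (76 mm in x, 110 in y, 10 thick, black wells, about 0.25 kg, balanced under the bar's centre). Underside of the plate 42 mm, top face 32 mm below this point. Two through holes 9.5 mm wide at y = -45 and +45 mm. Axes are the plate's, z up.
- manifold: Fixed dark base under the orange-handled plate: 96 mm (x) x 130 (y) x 30 high, origin at the centre of its underside on the bench, z up. Two upright 8 mm steel dowels at y = -45 and +45 mm stand 22 mm above its top face, 12 mm proud of the seated plate. The seated plate shares its axes; the handle's centre is then 72 mm above this origin.
- drip_tray_in (a point): Centre of the inner floor of the fixed, shallow green drip tray, open at the top: outer size 166 mm (x) x 186 mm (y), walls 3 mm thick, rim 21 mm above the bench, floor 3 mm above the bench. Axes along its sides, z up.
- other_plate_grip (a point): Centre of the blue handle bar of the other, otherwise identical plate, seated on the dowels of an identical second manifold, where it is to stay. Sizes and axes as for the orange-handled one.
Not all that is in view belongs to the job. What is shaped like the part that bears sample_plate_grip but brown is not meant.

How it is judged (in metres and radians):
On the way, in this order (a step that is already met when the one before it is completed fails the run):
1. the orange-handled plate is lifted clear of both dowel tips, straight above its manifold (within 20 mm) and level within 10 degrees (z of sample_plate_grip in the frame of manifold above 0.095 m and horizontal distance between sample_plate_grip and manifold below 0.02 m and angle between sample_plate_grip's own z axis and vertical below 0.175 rad), for 0.1 s.
2. the plate is carried down to the tray in the grip: still held when its underside is less than 20 mm above the tray's floor (z of sample_plate_grip in the frame of drip_tray_in below 0.062 m and horizontal distance between sample_plate_grip and drip_tray_in below 0.065 m and contact force between the fingers and sample_plate above 1 N), for 0.04 s.
At the end, for the whole second after the job is handed in: The orange-handled plate lies released and at rest, right side up, on the tray's floor inside the rim (handle's centre less than 47 mm above the floor and within 65 mm of the tray's centre, level within 10 degrees); the blue-handled plate is within 15 mm of where it started (horizontal distance between sample_plate_grip and drip_tray_in below 0.065 m and z of sample_plate_grip in the frame of drip_tray_in below 0.047 m and angle between sample_plate_grip's own z axis and vertical below 0.175 rad and linear speed of sample_plate below 0.02 m/s and distance of other_plate_grip from where it was at the start of the episode below 0.015 m); the robot touches nothing.
It fails at once if the orange-handled plate tilts by more than 14 degrees (angle between sample_plate_grip's own z axis and vertical above 0.245 rad).
It fails at once if the blue-handled plate is moved by more than 15 mm (distance of other_plate_grip from where it was at the start of the episode above 0.015 m).
It also fails if it takes over 43 s, if anything falls off the work surface, if the arm or the gripper's body presses on something with over 40 N, if the wrist force passes 120 N, or if a joint passes its speed limit or range.

ROBOT

A 7-joint arm with a two-finger parallel gripper is mounted at the origin on a cart in front of the work surface, level with it; the furniture and walls round the work are solid. World frame = base frame: x ahead of the robot, y to its left, z up, the work surface at z = 0. Lengths are in mm, angles in degrees, forces in N, time in s.
With the tool pointing down it reaches from about 425 to 875 mm from the base axis. Payload 4.7 kg.
Tool frame: the origin (TCP) lies between the finger pads; the fingertips stand 19 mm ahead of it and the grasp point (between the pads) is the TCP; y points along the fingers, z is the direction in which the jaws open and shut, and the axes are right-handed (so a half turn about y gives the same grasp; the last joint's range is limited). The gripper opens to 87 mm and grips with 3 to 60 N. Pads are 19 mm wide; open, the fingers measure 117 mm over their backs; the gripper's body (75 mm by 190 mm) begins 51 mm behind the grasp point.
Start: joints at [-67.317, 18.392, -4.016, 83.108, 1.295, 78.541, -3.26], TCP at [242.211, 603.206, 241.587] pointing down, gripper open.
Joint ranges: [-163.93, 163.93], [-17.29, 119.83], [-79.2, 71.16], [3.27, 140.29], [-89.18, 269.18], [5.43, 117.66], [-154.24, 154.24]. Speed limits (degrees/s): [147.25, 147.25, 180, 180, 180, 180, 180].

INTERFACE

Orientations are given as [roll, pitch, yaw] about the fixed x, y, z axes, in that order (R = Rz(yaw) Ry(pitch) Rx(roll)).
In Python, from workcell import status, viewer, ctrl gives the robot as it stands.
- The arm moves only by the shell command python3 -m handwheel 'ROWS' [OPENING]. ROWS is JSON, a list that holds one entry, the list of rows, each a list of 6 numbers: the shift along the tool's x, y, z in cm, then the turn, a rotation vector about the tool's x, y, z in rad. A call has 1 to 8 rows; each row shifts and turns the commanded pose from where the row before left it, along the tool's axes as they then stand; what a row does not reach is not made up. A row lasts 1/12 s, in which the tool goes at most 41.7 mm and 7.16 degrees, less where a joint would pass 70% of its speed; a pose out of reach is approached as far as the arm can. A call with a gripper value outside its range is refused whole. OPENING is the closure, from 0 (fully open) to 1 (shut), set as the call begins (- or left out, the last holds). The fingers move at their own pace and stop on an object; the grip force is fixed at half the most. Time passes only in rows, so rows that do not move let the fingers close. It gives the time, the measured TCP pose, the force and the opening at its end, in the units of the state.
- status.sense(): the state, without advancing time (a new reading comes with each control period).
- viewer.capture(name): name is "scene" or "top"; returns a dict with "frame" (420x560x3 uint8, red, green, blue), "mtx" (3x3 intrinsics, pixels), "k1" (the pictures are not rectified: a ray, as slopes to the right and down, at radius r is drawn at 1 + k1 r^2 times it, then the intrinsics apply), "R" (3x3) and "t" (3): a world point X has camera coordinates R X + t. Camera axes: x right, y down, z forward; pixel columns grow to the right and rows downward; lengths in mm; the calibration is good to about 2 mm. A picture is of the moment at which its call begins. There is no depth.
- ctrl.sign_off(): hands the job in, once; it reports no verdict.
The state is a dict: "time_s": time; "qpos": joint angles; "joint_velocities": joint speeds; "joint_torque": joint torques, N m; "tcp_pos": TCP position; "ee_rot": TCP orientation; "ft_force": force on the tool from outside, world axes, zero at the start; "torque": the same for the moment, N m; "opening": opening from 0.0 (shut) to 1.0 (fully open).
Only numpy, scipy, OpenCV 4.12 (cv2) and the standard library are available. Lean on these libraries where they do the work, as an engineer would, in place of code of your own. Each camera call takes 0.05 s, during which the arm holds its last target.

## Working session

There is one attempt and no reset: what is moved stays moved. The work goes in short steps, Python scripts to look and compute and a shell command to move; the robot and the scene stay as the last step left them, time stands still between calls to the robot, and variables do not carry over. Pictures are saved under pics/ and viewed, and the job is handed in when it is done.

```bash
mkdir -p pics; ls; python3 - <<'E'
from workcell import status, viewer
import cv2,numpy as np
s=status.sense(); print(s)
for n in("scene","top"):
    c=viewer.capture(n); cv2.imwrite(f"pics/{n}0.png",c["frame"][:,:,::-1]); print(n,c["mtx"],c["k1"],c["R"],c["t"])
E
```

```text
pics
{'time_s': 0.0, 'qpos': array([-67.31632435,  18.44036555,  -4.01645341,  83.17454952,
         1.29329287,  78.54154834,  -3.25891823]), 'joint_velocities': array([-0.00025474,  0.08608169, -0.09536255, -0.00085227,  0.04388189,
       -0.03760425, -0.04091818]), 'joint_torque': array([-3.97082840e-04, -4.91283417e+01, -4.04274585e-01, -3.12532425e+01,
       -6.41271682e-02,  4.35580546e-02,  1.81340756e-04]), 'tcp_pos': array([242.0203428 , 602.70134311, 240.4498916 ]), 'ee_rot': array([-9.01113101e+01, -3.80624365e-03, -2.18723142e+01]), 'ft_force': array([ 0.07781885, -0.40759772,  0.04525547]), 'torque': array([-0.02383027, -0.05104574, -0.02136245]), 'opening': 1.0032601840269129}
scene [[506.76168024   0.         282.88738616]
 [  0.         506.76168024 218.35261819]
 [  0.           0.           1.        ]] -0.06563212815714446 [[ 9.04333341e-01 -4.26826630e-01 -4.86354449e-04]
 [-2.77357310e-01 -5.86780308e-01 -7.60763954e-01]
 [ 3.24428932e-01  6.88119102e-01 -6.49028482e-01]] [-463.27620686  180.06499104 1206.04336355]
top [[394.24953687   0.         276.4143844 ]
 [  0.         394.24953687 205.05441393]
 [  0.           0.           1.        ]] -0.0967626811838414 [[-0.00781738 -0.99993921  0.00777655]
 [-0.98171605  0.00619534 -0.19025039]
 [ 0.19019065 -0.00912162 -0.9817048 ]] [ -40.46693788  506.00562008 1085.75439625]
```

View pics/scene0.png

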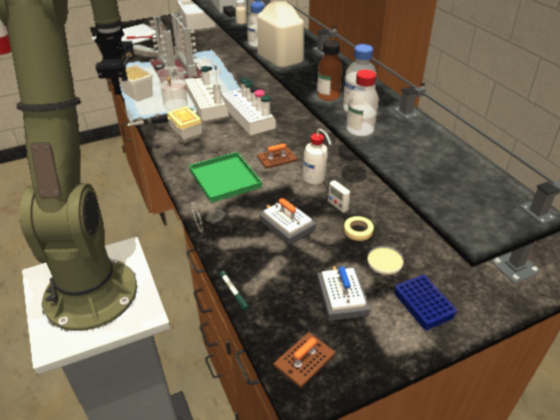

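View pics/top0.png

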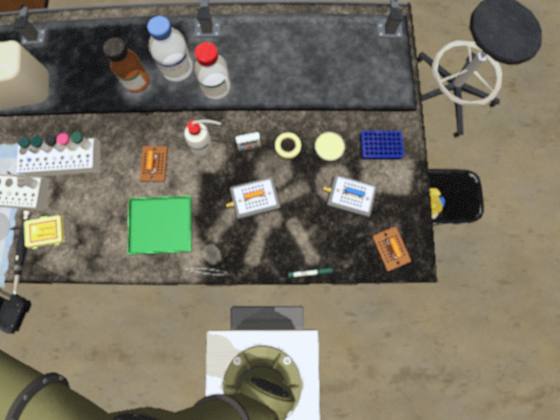

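Candidates with orange bars: the white plate at scene (288,215) / top (254,196), and brown plates at top (153,163) and (392,249). The white one fits the description, since the brown ones are excluded. The blue-handled plate is at top (353,193) and the tray at top (160,225). I'll measure these and check in an enlarged crop.

```bash
cat > h.py <<'E'
import cv2,numpy as np
from workcell import viewer,status
def ray(c,uv):
    p=cv2.undistortPoints(np.array([[uv]],float),c["mtx"],np.array([c["k1"],0,0,0,0.]),None,None,None)[0,0] if False else None
    K=c["mtx"]; d=np.array([(uv[0]-K[0,2])/K[0,0],(uv[1]-K[1,2])/K[1,1]]); r=np.linalg.norm(d); q=r
    for _ in range(30): q=r/(1+c["k1"]*q*q)
    d=d*(q/r) if r>0 else d
    R=np.array(c["R"]);t=np.array(c["t"])
    return -R.T@t, R.T@np.array([d[0],d[1],1.])
def onz(c,uv,z):
    o,d=ray(c,uv); return o+d*(z-o[2])/d[2]
def tri(rs):
    A=0;b=0
    for o,d in rs:
        d=d/np.linalg.norm(d);P=np.eye(3)-np.outer(d,d);A=A+P;b=b+P@o
    return np.linalg.solve(A,b)
def proj(c,X):
    v=np.array(c["R"])@np.array(X,float)+c["t"]; x,y=v[0]/v[2],v[1]/v[2]; f=1+c["k1"]*(x*x+y*y);K=c["mtx"]
    return K[0,0]*x*f+K[0,2],K[1,1]*y*f+K[1,2]
def crop(c,u0,v0,u1,v1,s,name):
    cv2.imwrite(name,cv2.resize(c["frame"][v0:v1,u0:u1,::-1],None,fx=s,fy=s,interpolation=cv2.INTER_CUBIC))
def blobs(c,lo,hi,roi,amin=5):
    h=cv2.cvtColor(c["frame"],cv2.COLOR_RGB2HSV); m=cv2.inRange(h,lo,hi); k=np.zeros_like(m); u0,v0,u1,v1=roi;k[v0:v1,u0:u1]=m[v0:v1,u0:u1]
    cs,_=cv2.findContours(k,cv2.RETR_EXTERNAL,cv2.CHAIN_APPROX_NONE)
    return sorted([q for q in cs if cv2.contourArea(q)>amin],key=cv2.contourArea,reverse=True)
E
python3 - <<'E'
from h import *
T=viewer.capture("top");S=viewer.capture("scene")
crop(T,215,165,295,225,9,"pics/top1.png"); crop(S,245,185,325,245,9,"pics/sc1.png")
for nm,c,roi in(("T",T,(225,175,285,215)),("S",S,(260,190,315,235))):
    for q in blobs(c,(4,130,100),(20,255,255),roi)[:3]:
        print(nm,cv2.contourArea(q),cv2.minAreaRect(q),onz(c,cv2.minAreaRect(q)[0],80))
q=blobs(T,(45,120,50),(80,255,255),(110,180,210,270))[0]
ap=cv2.boxPoints(cv2.minAreaRect(q));print("tray",ap)
P=np.array([onz(T,p,21) for p in ap]);print(P.round(0),P.mean(0),[np.linalg.norm(P[i]-P[i-1]) for i in range(4)])
E
```

```text
T 63.0 ((253.71788024902344, 193.94192504882812), (4.380264759063721, 18.93820571899414), 75.0685806274414) [531.88182098  19.82147182  80.        ]
S 109.0 ((286.84002685546875, 204.38002014160156), (19.400001525878906, 7.200000286102295), 36.869895935058594) [530.93745443  15.00095852  80.        ]
tray [[128. 253.]
 [128. 196.]
 [190. 196.]
 [190. 253.]]
[[371. 390.  21.]
 [542. 400.  21.]
 [540. 212.  21.]
 [371. 207.  21.]] [456.07404803 302.27234109  21.        ] [np.float64(182.92500161083575), np.float64(170.49439834774205), np.float64(187.8949886248352), np.float64(168.8568472670007)]
```

View pics/top1.png

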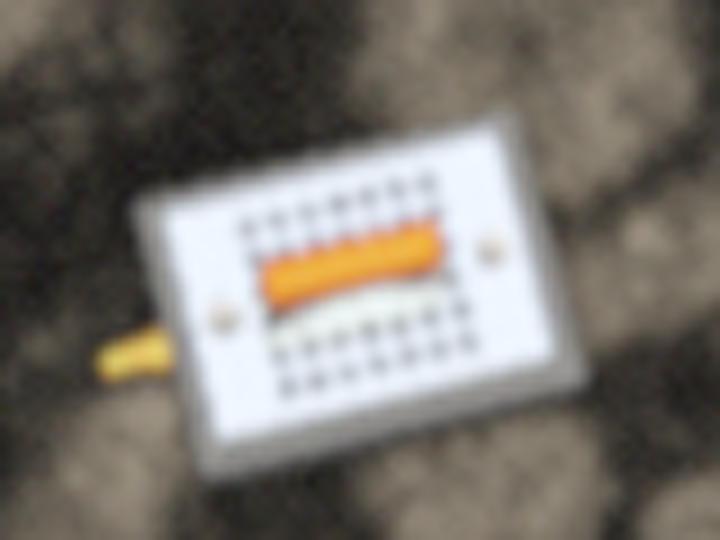

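View pics/sc1.png

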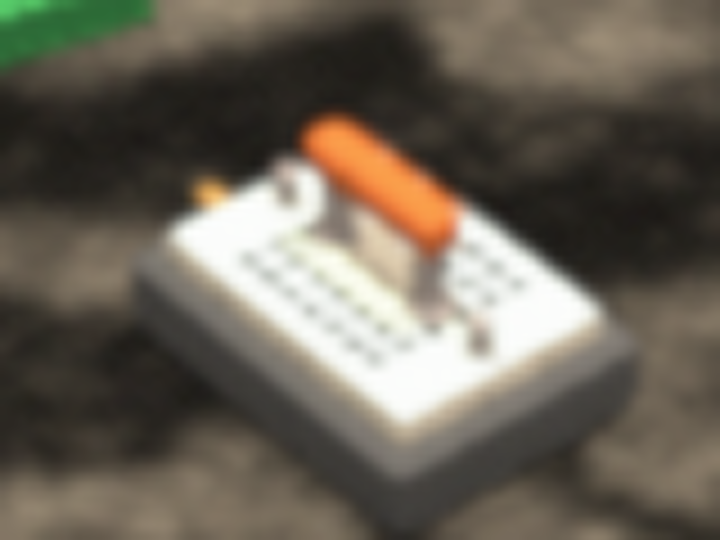

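The crops confirm the white plate with the orange bar on its dark base, with dowel tips at crop px (223,318) and (491,250) in the top view. I'll refine the pose using the dowel tips and the bar.

```bash
python3 - <<'E'
from h import *
T=viewer.capture("top");S=viewer.capture("scene")
f=lambda x,y,u0,v0:(u0+(x+.5)/9-.5,v0+(y+.5)/9-.5)
a=f(223,318,215,165);b=f(491,250,215,165)
A=onz(T,a,52);B=onz(T,b,52);print("dowels T",A,B,(A+B)/2,np.linalg.norm(A-B),"dir",np.degrees(np.arctan2(*(A-B)[[1,0]])))
a2=f(288,172,245,185);b2=f(482,330,245,185)
A=onz(S,a2,50);B=onz(S,b2,50);print("dowels S",A,B,(A+B)/2,np.linalg.norm(A-B),"dir",np.degrees(np.arctan2(*(A-B)[[1,0]])))
bt=f(353,263,215,165); bs=f(382,181,245,185)
print(onz(T,bt,76),onz(S,bs,74),tri([ray(T,bt),ray(S,bs)]))
e1=onz(T,f(264,284,215,165),76);e2=onz(T,f(442,243,215,165),76);print("bar",e1,e2,np.linalg.norm(e1-e2),np.degrees(np.arctan2(*(e1-e2)[[1,0]])))
# tray via scene
q=blobs(S,(45,100,30),(80,255,255),(170,140,275,215))[0]
h=cv2.convexHull(q);ap=cv2.approxPolyDP(h,6,True)[:,0];print(ap)
for p in ap:print(p,onz(S,p.astype(float),21).round(0))
print(tri([ray(T,(127.5+32,225)),ray(S,(226,176))]))
crop(T,115,180,205,265,7,"pics/top2.png");crop(S,180,145,270,205,8,"pics/sc2.png")
s=status.sense()
from scipy.spatial.transform import Rotation as Ro
print(Ro.from_euler('xyz',s['ee_rot'],degrees=True).as_matrix().round(3))
E
```

```text
dowels T [520.88431698  62.54565155  52.        ] [542.61804433 -23.21992903  52.        ] [531.75118066  19.66286126  52.        ] 88.47649244576836 dir 104.21990054451639
dowels S [523.03337761  63.31698731  50.        ] [543.45976366 -27.68049051  50.        ] [533.24657064  17.8182484   50.        ] 93.26187976554354 dir 102.65158591063407
[533.24941702  19.85176188  76.        ] [534.03749208  20.42322556  74.        ] [533.68390057  19.90174372  74.47287688]
bar [526.68973844  47.72212924  76.        ] [539.5058269   -8.07155504  76.        ] 57.24672330477431 102.93671063415792
[[238 153]
 [261 185]
 [211 201]
 [189 166]]
[238 153] [534. 386.  21.]
[261 185] [533. 196.  21.]
[211 201] [374. 187.  21.]
[189 166] [369. 383.  21.]
[458.46740407 303.43564056   6.42390281]
[[ 0.928 -0.     0.373]
 [-0.373 -0.001  0.928]
 [ 0.    -1.    -0.001]]
```

View pics/top2.png

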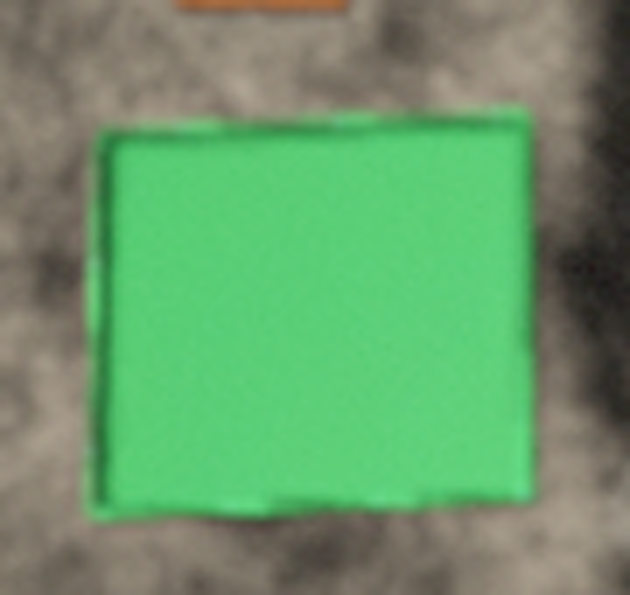

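View pics/sc2.png

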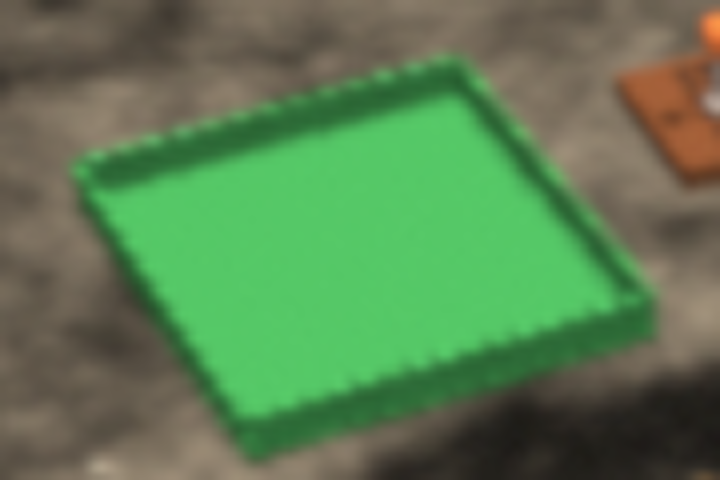

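The plate is at about (533,20) with yaw about +13.5°. The tray centre is about (457,302) with yaw about 2°. I'll move above the handle in tool axes: x +48.5 cm, z −43 cm.

```bash
R='[[2.3,0,-2.05,0,0,0],[2.3,0,-2.05,0,0,0],[2.3,0,-2.05,0,0,0],[2.3,0,-2.05,0,0,0],[2.3,0,-2.05,0,0,0],[2.3,0,-2.05,0,0,0],[2.3,0,-2.05,0,0,0]]'; true
python3 -m handwheel '[[[2.3,0,-2.05,0,0,0],[2.3,0,-2.05,0,0,0],[2.3,0,-2.05,0,0,0],[2.3,0,-2.05,0,0,0],[2.3,0,-2.05,0,0,0],[2.3,0,-2.05,0,0,0],[2.3,0,-2.05,0,0,0]]]' 0
```

```text
time_s: 0.88
tcp_pos: [338.7, 408.6, 241.7]
ee_rot: [-90.0, -0.0, -21.9]
ft_force: [0.4, -0.8, 0.1]
opening: 1.001
```

That behaves as expected. The stray shell variable R in that call wasn't used.

```bash
python3 -m handwheel '[[[2.3,0,-2.05,0,0,0],[2.3,0,-2.05,0,0,0],[2.3,0,-2.05,0,0,0],[2.3,0,-2.05,0,0,0],[2.3,0,-2.05,0,0,0],[2.3,0,-2.05,0,0,0],[2.3,0,-2.05,0,0,0]]]'
python3 -m handwheel '[[[2.3,0,-2.05,0,0,0],[2.3,0,-2.05,0,0,0],[2.3,0,-2.05,0,0,0],[2.3,0,-2.05,0,0,0],[2.3,0,-2.05,0,0,0],[2.3,0,-2.05,0,0,0],[2.3,0,-2.05,0,0,0]]]'
python3 -m handwheel '[[[0,0,0,0,0.119,0],[0,0,0,0,0.119,0],[0,0,0,0,0.119,0],[0,0,0,0,0.119,0],[0,0,0,0,0.119,0],[0,0,0,0,0.119,0],[0,0,0,0,0.119,0],[0,0,0,0,0.119,0]]]'
python3 -m handwheel '[[[0,0,0,0,0,0],[0,0,0,0,0,0]]]'
cat >> h.py <<'E'
from scipy.spatial.transform import Rotation as Ro
def go(X,yaw):
    "delta to world point X (mm), tool z (jaw) direction yaw deg; prints cm along tool axes, turn about tool"
    s=status.sense(); R=Ro.from_euler('xyz',s['ee_rot'],degrees=True)
    print('t',s['time_s'],'tcp',s['tcp_pos'].round(1),'f',s['ft_force'].round(1),'q',s['qpos'].round(0))
    print('cm',(R.inv().apply(np.array(X)-s['tcp_pos'])/10).round(2))
    a=np.radians(yaw); z=np.array([np.cos(a),np.sin(a),0]); y=np.array([0,0,-1.]); G=Ro.from_matrix(np.c_[np.cross(y,z),y,z])
    print('turn rad',(R.inv()*G).as_rotvec().round(3))
E
python3 -c "
from h import *
go((533,20,130),13.5)"
```

```text
time_s: 1.47
tcp_pos: [434.5, 215.4, 241.8]
ee_rot: [-90.0, -0.0, -21.9]
ft_force: [1.0, 0.3, -0.2]
opening: 1.004
time_s: 2.05
tcp_pos: [530.5, 22.4, 241.8]
ee_rot: [-90.0, -0.0, -21.9]
ft_force: [0.3, 0.0, 0.2]
opening: 0.999
time_s: 2.72
tcp_pos: [530.0, 23.7, 241.6]
ee_rot: [-90.0, 0.0, -76.8]
ft_force: [-0.6, -0.3, 0.8]
opening: 0.999
time_s: 2.88
tcp_pos: [530.0, 23.8, 241.6]
ee_rot: [-90.0, 0.0, -76.2]
ft_force: [0.2, 0.8, 0.1]
opening: 0.997
t 2.8833 tcp [530.   23.8 241.6] f [0.2 0.8 0.1] q [-33.   4.  28. 101.  -2.  76.  10.]
cm [ 0.44 11.16  0.2 ]
turn rad [-0.     0.005 -0.   ]
```

```bash
python3 -m handwheel '[[[0.22,2.2,0.1,0,0,0],[0.22,2.2,0.1,0,0,0],[0,2.2,0,0,0,0],[0,2.2,0,0,0,0],[0,2.2,0,0,0,0],[0,0,0,0,0,0],[0,0,0,0,0,0]]]'
python3 - <<'E'
from h import *
go((533,20,72),13.5)
T=viewer.capture("top");S=viewer.capture("scene")
crop(T,205,155,305,235,8,"pics/top3.png");crop(S,240,140,340,240,6,"pics/sc3.png")
E
```

```text
time_s: 3.47
tcp_pos: [532.2, 19.8, 130.9]
ee_rot: [-90.1, -0.0, -76.3]
ft_force: [0.3, -0.1, 0.1]
opening: 0.999
t 3.4667 tcp [532.2  19.8 130.9] f [ 0.3 -0.1  0.1] q [-31.  10.  29. 108.  -5.  63.  13.]
cm [-0.    5.89  0.09]
turn rad [0.002 0.003 0.   ]
```

View pics/top3.png

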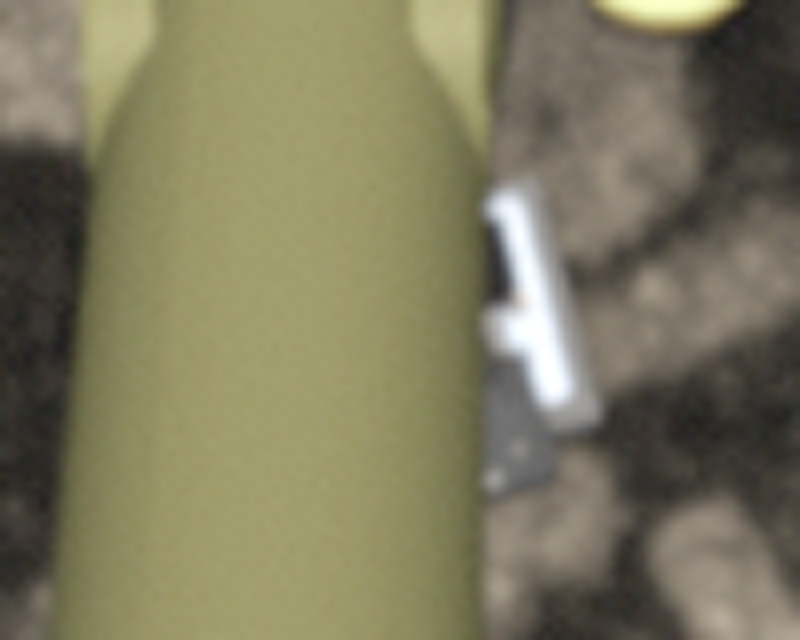

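View pics/sc3.png

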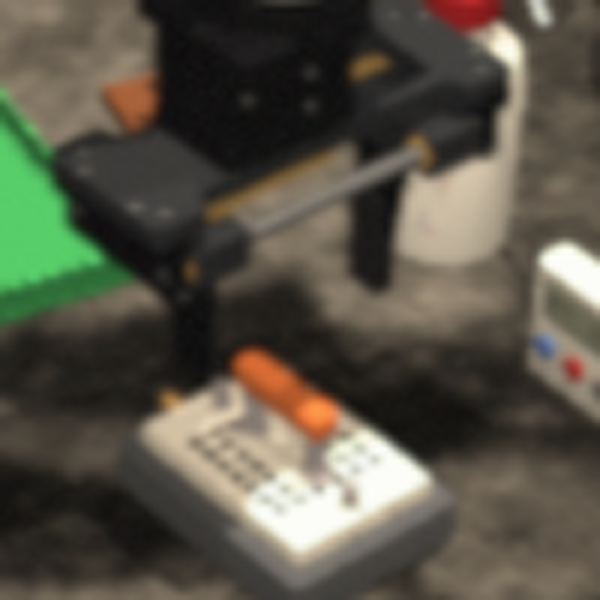

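The fingers straddle the orange bar (scene crop bar at (285,393)) and are aligned with it. I'll descend and close.

```bash
python3 -m handwheel '[[[0,1.3,0.08,0,0,0],[0,1.3,0,0,0,0],[0,1.3,0,0,0,0],[0,1.0,0,0,0,0],[0,0.6,0,0,0,0],[0,0.3,0,0,0,0],[0,0,0,0,0,0],[0,0,0,0,0,0]]]'
python3 -m handwheel '[[[0,0,0,0,0,0]]]'
python3 - <<'E'
from h import *
go((533,20,72),13.5)
S=viewer.capture("scene")
crop(S,240,140,340,240,6,"pics/sc4.png")
E
```

```text
time_s: 4.23
tcp_pos: [534.3, 20.2, 74.2]
ee_rot: [-89.9, -0.0, -76.4]
ft_force: [-0.2, -0.7, 0.4]
opening: 0.999
time_s: 4.32
tcp_pos: [534.4, 20.2, 74.3]
ee_rot: [-89.9, -0.0, -76.4]
ft_force: [-0.1, 0.0, -0.1]
opening: 0.998
t 4.3167 tcp [534.4  20.2  74.3] f [-0.1  0.  -0.1] q [-30.  14.  28. 111.  -8.  57.  15.]
cm [-0.02  0.23 -0.14]
turn rad [-0.001  0.001  0.   ]
```

View pics/sc4.png

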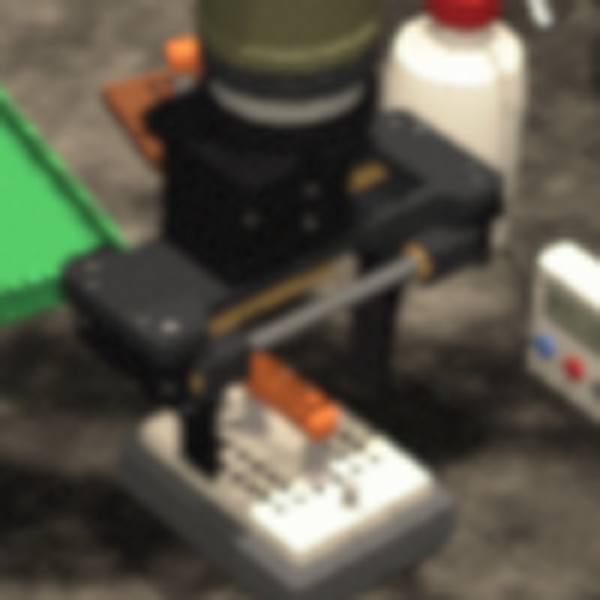

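```bash
python3 -m handwheel '[[[0,0.2,-0.1,0,0,0],[0,0,0,0,0,0],[0,0,0,0,0,0],[0,0,0,0,0,0],[0,0,0,0,0,0],[0,0,0,0,0,0],[0,0,0,0,0,0]]]' 1
python3 -m handwheel '[[[0,0,0,0,0,0],[0,0,0,0,0,0],[0,0,0,0,0,0],[0,0,0,0,0,0]]]'
python3 - <<'E'
from h import *
go((533,20,72),13.5);print(status.sense()['torque'])
S=viewer.capture("scene")
crop(S,240,140,340,240,6,"pics/sc5.png")
E
```

```text
time_s: 4.95
tcp_pos: [532.9, 19.9, 71.6]
ee_rot: [-90.0, 0.0, -76.4]
ft_force: [0.2, 0.2, 0.2]
opening: 0.558
time_s: 5.28
tcp_pos: [532.8, 19.9, 71.6]
ee_rot: [-90.0, 0.0, -76.4]
ft_force: [-0.7, -0.4, -0.0]
opening: 0.246
t 5.2833 tcp [532.8  19.9  71.6] f [-0.7 -0.4 -0. ] q [-30.  14.  28. 112.  -8.  56.  15.]
cm [-0.   -0.04  0.02]
turn rad [-0.     0.001 -0.   ]
[-0.04559088 -0.03957924 -0.00688757]
```

View pics/sc5.png

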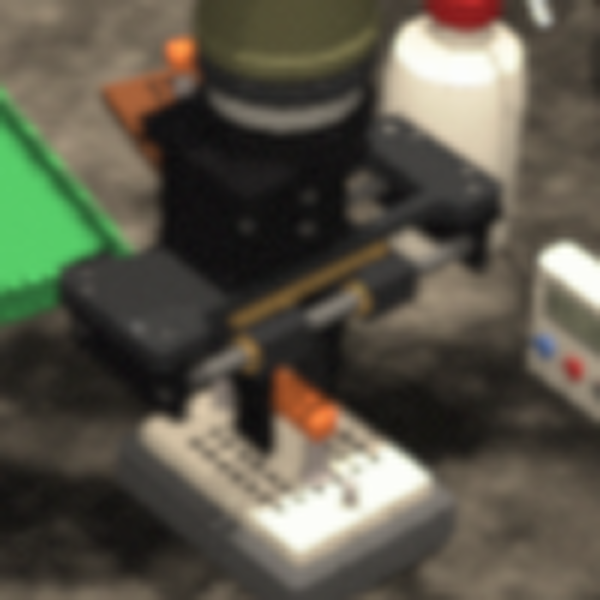

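```bash
python3 -m handwheel '[[[0,0,0,0,0,0],[0,0,0,0,0,0],[0,0,0,0,0,0]]]'
python3 -m handwheel '[[[0,0,0,0,0,0],[0,0,0,0,0,0],[0,0,0,0,0,0]]]'
python3 - <<'E'
from h import *
go((533,20,72),13.5);print(status.sense()['torque'])
S=viewer.capture("scene")
crop(S,240,140,340,240,6,"pics/sc6.png")
for y in(30,0,-30):
    a=np.radians(13.5);p=proj(S,(533-y*np.sin(a),20+y*np.cos(a),72));print(y,[(p[0]-240)*6,(p[1]-140)*6])
E
```

```text
time_s: 5.58
tcp_pos: [533.3, 20.0, 71.7]
ee_rot: [-89.9, -0.0, -76.4]
ft_force: [1.8, 0.3, -1.9]
opening: 0.182
time_s: 5.83
tcp_pos: [533.3, 20.0, 71.7]
ee_rot: [-89.9, -0.0, -76.4]
ft_force: [2.2, 0.2, -1.4]
opening: 0.177
t 5.8333 tcp [533.3  20.   71.7] f [ 2.2  0.2 -1.4] q [-30.  14.  28. 111.  -8.  56.  15.]
cm [-0.01 -0.03 -0.03]
turn rad [-0.001  0.002  0.   ]
[ 0.0345731  -0.66880647  0.03544934]
30 [np.float64(238.10235343804845), np.float64(359.8736298521622)]
0 [np.float64(280.2787481601906), np.float64(392.68830932143567)]
-30 [np.float64(323.58662280808494), np.float64(426.38734036187446)]
```

View pics/sc6.png

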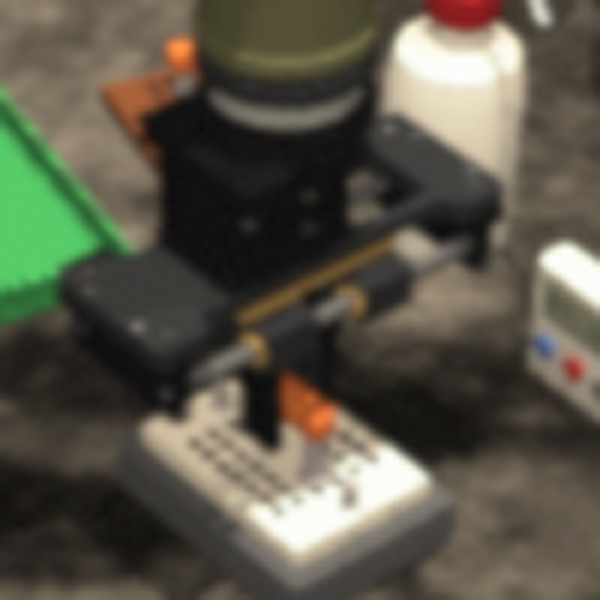

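Gripped at the bar's centre, with opening 0.177 ≈ 15.4 mm. I'll lift slowly.

```bash
python3 -m handwheel '[[[0,-0.2,0,0,0,0],[0,-0.3,0,0,0,0],[0,-0.3,0,0,0,0],[0,-0.2,0,0,0,0],[0,0,0,0,0,0]]]'
python3 -c "
from h import *
go((533,20,112),13.5);print(status.sense()['torque'])"
```

```text
time_s: 6.3
tcp_pos: [533.0, 20.0, 82.1]
ee_rot: [-90.0, 0.0, -76.4]
ft_force: [3.2, 0.6, -4.4]
opening: 0.18
t 6.3 tcp [533.   20.   82.1] f [ 3.2  0.6 -4.4] q [-30.  13.  28. 111.  -7.  58.  15.]
cm [-0.   -2.99  0.  ]
turn rad [-0.001  0.001 -0.   ]
[ 0.12934121 -0.89570491  0.18394979]
```

```bash
python3 -m handwheel '[[[0,-0.2,0.05,0,0,0],[0,-0.3,0,0,0,0],[0,-0.2,0,0,0,0],[0,0,0,0,0,0]]]'
python3 - <<'E'
from h import *
go((533,20,112),13.5);print(status.sense()['torque'])
S=viewer.capture("scene")
crop(S,240,140,340,240,6,"pics/sc7.png")
E
```

```text
time_s: 6.63
tcp_pos: [533.1, 20.0, 89.0]
ee_rot: [-90.0, 0.0, -76.4]
ft_force: [1.5, 1.3, -3.1]
opening: 0.176
t 6.6333 tcp [533.1  20.   89. ] f [ 1.5  1.3 -3.1] q [-30.  13.  28. 111.  -7.  58.  15.]
cm [ 0.   -2.3  -0.01]
turn rad [ 0.     0.001 -0.   ]
[ 0.0684221  -0.56129664  0.12232854]
```

View pics/sc7.png

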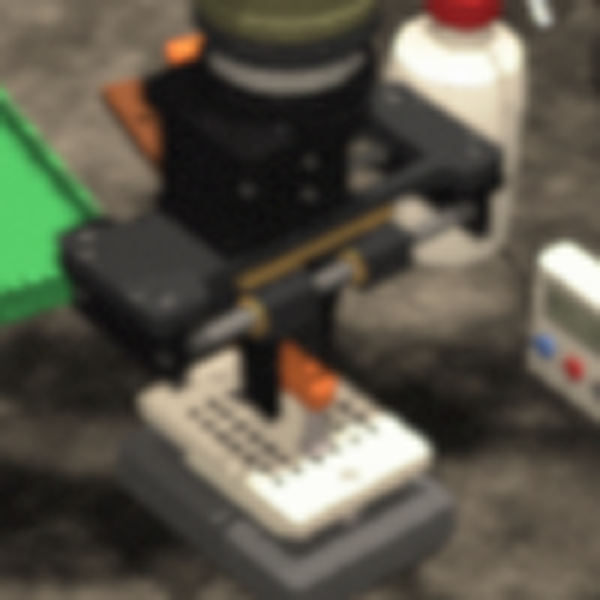

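The plate is coming up level, with its edges parallel to the base. Forces fell after the small correction, so I'll continue up past the dowel tips.

```bash
python3 -m handwheel '[[[0,-0.3,0.03,0,0,0],[0,-0.4,0,0,0,0],[0,-0.4,0,0,0,0],[0,-0.5,0,0,0,0],[0,-0.6,0,0,0,0],[0,-0.6,0,0,0,0],[0,-0.6,0,0,0,0],[0,0,0,0,0,0]]]'
python3 -m handwheel '[[[0,-0.6,0,0,0,0],[0,0,0,0,0,0],[0,0,0,0,0,0]]]'
python3 - <<'E'
from h import *
print(status.sense()['torque'])
go((457,302,130),2)
S=viewer.capture("scene")
crop(S,240,120,340,240,5,"pics/sc8.png")
E
```

```text
time_s: 7.35
tcp_pos: [534.5, 20.1, 124.3]
ee_rot: [-89.9, 0.0, -76.4]
ft_force: [1.1, -0.5, -2.6]
opening: 0.179
time_s: 7.6
tcp_pos: [533.8, 20.1, 128.8]
ee_rot: [-90.0, 0.0, -76.4]
ft_force: [0.0, 1.2, -3.1]
opening: 0.177
[-0.07076299  0.01480126 -0.0163088 ]
t 7.6 tcp [533.8  20.1 128.8] f [ 0.   1.2 -3.1] q [-31.  10.  29. 109.  -5.  63.  13.]
cm [-29.2   -0.11  -0.84]
turn rad [-0.001  0.202 -0.   ]
```

View pics/sc8.png

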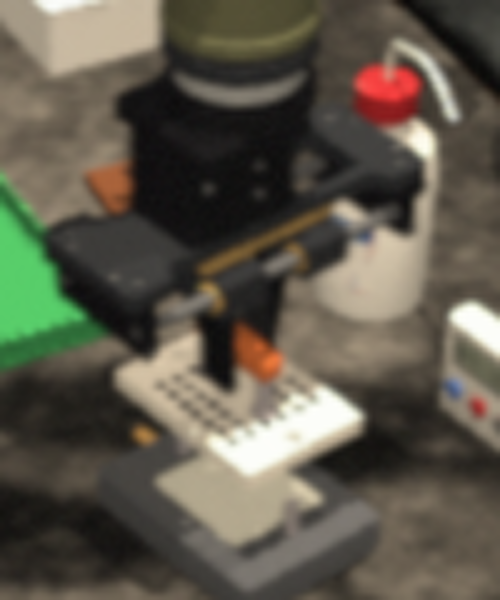

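The plate is clear of the dowels and level, with wrist force about its weight. I'll carry it to the tray with gentle ramps.

```bash
python3 -m handwheel '[[[-0.3,0,0,0,0,0],[-0.6,0,0,0,0,0],[-0.9,0,0,0,0,0],[-1.2,0,-0.1,0,0,0],[-1.5,0,-0.1,0,0,0],[-1.5,0,-0.1,0,0,0],[-1.5,0,-0.1,0,0,0],[-1.5,0,-0.1,0,0,0]]]'
python3 -m handwheel '[[[-1.5,0,-0.1,0,0,0],[-1.5,0,-0.1,0,0,0],[-1.5,0,-0.1,0,0,0],[-1.5,0,0,0,0,0],[-1.5,0,0,0,0,0],[-1.5,0,0,0,0,0],[-1.5,0,0,0,0,0],[-1.5,0,0,0,0,0]]]'
python3 -m handwheel '[[[-1.5,0,0,0,0,0],[-1.5,0,0,0,0,0],[-1.2,0,0,0,0,0],[-0.9,0,0,0,0,0],[-0.6,0,0,0,0,0],[-0.3,0,0,0,0,0],[0,0,0,0,0,0]]]'
python3 -m handwheel '[[[0,0,0,0,0.02,0],[0,0,0,0,0.04,0],[0,0,0,0,0.04,0],[0,0,0,0,0.04,0],[0,0,0,0,0.04,0],[0,0,0,0,0.02,0],[0,0,0,0,0,0],[0,0,0,0,0,0]]]'
python3 - <<'E'
from h import *
go((457,302,70),2);print(status.sense()['torque'])
S=viewer.capture("scene");T=viewer.capture("top")
crop(S,150,80,280,220,4,"pics/sc9.png");crop(T,90,130,230,280,4,"pics/top9.png")
E
```

```text
time_s: 8.32
tcp_pos: [506.9, 108.2, 128.4]
ee_rot: [-90.0, 0.0, -76.4]
ft_force: [0.3, 1.2, -3.1]
opening: 0.176
time_s: 8.98
tcp_pos: [475.5, 224.0, 128.4]
ee_rot: [-90.0, 0.0, -76.4]
ft_force: [0.4, -0.2, -2.8]
opening: 0.18
time_s: 9.57
tcp_pos: [462.2, 281.1, 128.5]
ee_rot: [-90.0, -0.0, -76.4]
ft_force: [-1.1, -0.6, -2.3]
opening: 0.178
time_s: 10.23
tcp_pos: [462.7, 280.1, 128.6]
ee_rot: [-90.0, -0.0, -87.9]
ft_force: [0.4, 0.1, -3.3]
opening: 0.178
t 10.2333 tcp [462.7 280.1 128.6] f [ 0.4  0.1 -3.3] q [-50.  10.  18. 107.  -4.  63. -29.]
cm [-2.21  5.86 -0.49]
turn rad [-0.     0.002  0.   ]
[-0.08222931  0.05287768 -0.02506432]
```

View pics/sc9.png

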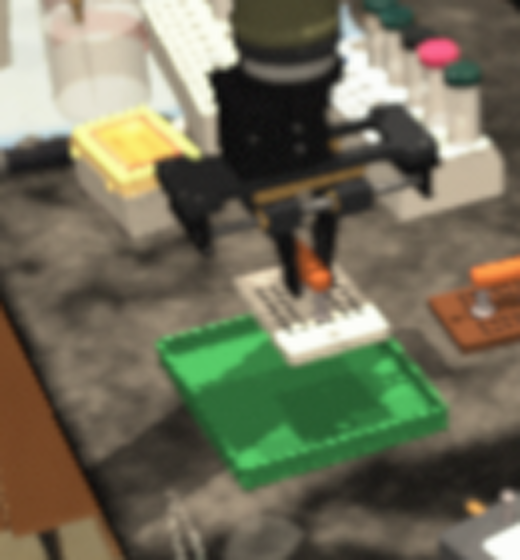

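View pics/top9.png

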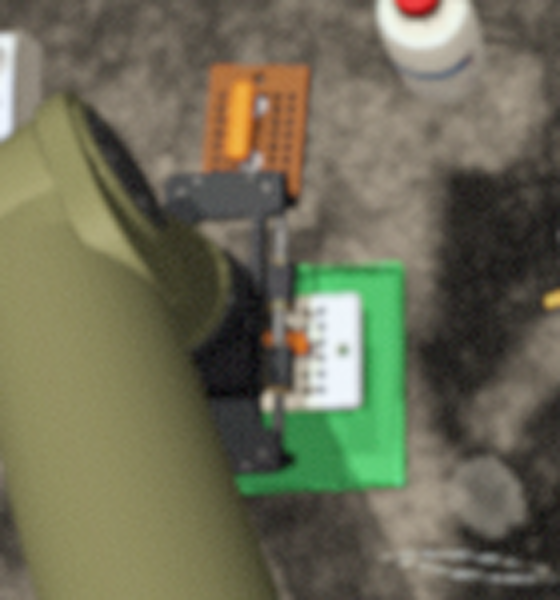

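The plate is level above the tray (scene crop (315,315)). I'll finish centring it and start down.

```bash
python3 -m handwheel '[[[-0.3,0,-0.1,0,0,0],[-0.6,0,-0.1,0,0,0],[-0.7,0,-0.1,0,0,0],[-0.4,0,-0.1,0,0,0],[-0.2,0,-0.1,0,0,0],[0,0,0,0,0,0]]]'
python3 -m handwheel '[[[0,0.4,0,0,0,0],[0,0.8,0,0,0,0],[0,1.2,0,0,0,0],[0,1.4,0,0,0,0],[0,1.2,0,0,0,0],[0,0.8,0,0,0,0],[0,0.4,0,0,0,0],[0,0,0,0,0,0]]]'
python3 -m handwheel '[[[0,0.3,0,0,0,0],[0,0.4,0,0,0,0],[0,0.3,0,0,0,0],[0,0,0,0,0,0]]]'
python3 - <<'E'
from h import *
go((457,302,45),2);print(status.sense()['torque'])
S=viewer.capture("scene")
crop(S,150,80,280,220,4,"pics/sc10.png")
E
```

```text
time_s: 10.83
tcp_pos: [456.1, 303.5, 128.5]
ee_rot: [-90.0, 0.0, -87.8]
ft_force: [0.2, -0.8, -2.9]
opening: 0.176
time_s: 11.5
tcp_pos: [455.9, 301.8, 65.1]
ee_rot: [-90.1, -0.1, -87.9]
ft_force: [-0.2, -0.5, -2.5]
opening: 0.18
time_s: 11.83
tcp_pos: [456.4, 302.4, 56.2]
ee_rot: [-90.0, -0.0, -87.9]
ft_force: [0.5, 0.9, -2.2]
opening: 0.181
t 11.8333 tcp [456.4 302.4  56.2] f [ 0.5  0.9 -2.2] q [-51.  16.  17. 110.  -6.  55. -30.]
cm [0.04 1.12 0.06]
turn rad [0.    0.002 0.   ]
[-0.07152762  0.06485326  0.04034499]
```

View pics/sc10.png

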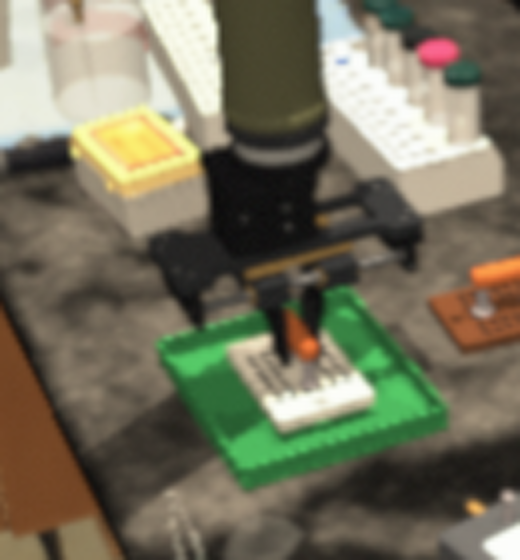

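The plate is inside the rim with about 11 mm to go. I'll approach slowly and watch the force.

```bash
python3 -m handwheel '[[[0,0.2,0,0,0,0],[0,0.3,0,0,0,0],[0,0.2,0,0,0,0],[0,0.1,0,0,0,0],[0,0,0,0,0,0],[0,0,0,0,0,0]]]'
python3 -m handwheel '[[[0,0.1,0,0,0,0],[0,0.1,0,0,0,0],[0,0,0,0,0,0],[0,0,0,0,0,0]]]'
```

```text
time_s: 12.38
tcp_pos: [456.6, 302.4, 48.5]
ee_rot: [-90.0, -0.0, -87.9]
ft_force: [0.3, 0.1, -3.6]
opening: 0.172
time_s: 12.72
tcp_pos: [456.6, 302.4, 46.5]
ee_rot: [-90.0, 0.0, -87.9]
ft_force: [-0.3, 0.5, -3.8]
opening: 0.176
```

```bash
python3 -m handwheel '[[[0,0.1,0,0,0,0],[0,0,0,0,0,0],[0,0,0,0,0,0]]]'
python3 -m handwheel '[[[0,0.05,0,0,0,0],[0,0,0,0,0,0],[0,0,0,0,0,0]]]'
```

```text
time_s: 12.97
tcp_pos: [456.6, 302.4, 45.5]
ee_rot: [-90.0, 0.0, -87.9]
ft_force: [0.3, -0.5, -3.4]
opening: 0.178
time_s: 13.22
tcp_pos: [456.6, 302.5, 45.0]
ee_rot: [-90.0, 0.0, -87.9]
ft_force: [0.3, 0.4, -3.7]
opening: 0.179
```

```bash
python3 -m handwheel '[[[0,0.05,0,0,0,0],[0,0,0,0,0,0],[0,0,0,0,0,0]]]'
python3 -m handwheel '[[[0,0.05,0,0,0,0],[0,0,0,0,0,0],[0,0,0,0,0,0]]]'
```

```text
time_s: 13.47
tcp_pos: [456.7, 302.5, 44.6]
ee_rot: [-90.0, 0.0, -87.9]
ft_force: [0.7, -0.2, -2.4]
opening: 0.179
time_s: 13.72
tcp_pos: [456.7, 302.5, 44.6]
ee_rot: [-90.0, 0.0, -87.9]
ft_force: [-2.3, 0.0, 2.9]
opening: 0.18
```

Contact: the force reversed to +2.9 N. I'll open slowly, in stages.

```bash
python3 -m handwheel '[[[0,0,0,0,0,0],[0,0,0,0,0,0],[0,0,0,0,0,0],[0,0,0,0,0,0]]]' 0.6
python3 -m handwheel '[[[0,0,0,0,0,0],[0,0,0,0,0,0],[0,0,0,0,0,0],[0,0,0,0,0,0],[0,0,0,0,0,0]]]' 0.4
python3 - <<'E'
from h import *
go((457,302,45),2)
S=viewer.capture("scene")
crop(S,150,80,280,220,4,"pics/sc11.png")
E
```

```text
time_s: 14.05
tcp_pos: [456.8, 302.5, 44.1]
ee_rot: [-90.0, 0.0, -87.9]
ft_force: [-0.6, 0.4, 0.2]
opening: 0.367
time_s: 14.47
tcp_pos: [456.6, 302.5, 44.0]
ee_rot: [-90.0, 0.0, -87.9]
ft_force: [-0.2, -0.2, 0.9]
opening: 0.589
t 14.4667 tcp [456.6 302.5  44. ] f [-0.2 -0.2  0.9] q [-51.  17.  17. 110.  -6.  54. -29.]
cm [ 0.05 -0.1   0.04]
turn rad [-0.     0.002 -0.   ]
```

View pics/sc11.png

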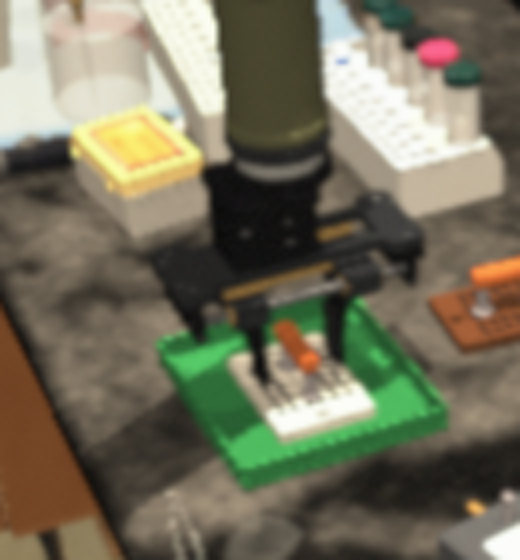

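Released with the plate flat, and both fingers are free of the bar. I'll withdraw straight up.

```bash
python3 -m handwheel '[[[0,-0.4,0,0,0,0],[0,-0.8,0,0,0,0],[0,-1.5,0,0,0,0],[0,-2,0,0,0,0],[0,-2,0,0,0,0],[0,-2,0,0,0,0],[0,-2,0,0,0,0],[0,-2,0,0,0,0]]]'
python3 -m handwheel '[[[2.5,-2,0,0,0,0],[3,-1,0,0,0,0],[3,0,0,0,0,0],[3,0,0,0,0,0],[3,0,0,0,0,0],[3,0,0,0,0,0],[0,0,0,0,0,0],[0,0,0,0,0,0]]]'
python3 - <<'E'
from h import *
T=viewer.capture("top");S=viewer.capture("scene");s=status.sense();print(s['time_s'],s['tcp_pos'],s['ft_force'])
crop(S,160,120,290,260,4,"pics/sc12.png")
cv2.imwrite("pics/top12.png",T["frame"][:,:,::-1])
for nm,c,roi,z in(("T",T,(130,190,195,258),49),("S",S,(190,140,262,203),47)):
    for q in blobs(c,(4,130,100),(20,255,255),roi)[:2]:
        p=cv2.minAreaRect(q)[0];print(nm,cv2.contourArea(q),p,onz(c,p,z).round(0))
for q in blobs(T,(100,130,60),(125,255,255),(325,170,380,220))[:2]:print("blue",cv2.minAreaRect(q))
E
```

```text
time_s: 15.18
tcp_pos: [456.7, 302.4, 173.0]
ee_rot: [-90.0, 0.0, -87.9]
ft_force: [1.0, 1.1, -0.4]
opening: 0.598
time_s: 15.85
tcp_pos: [463.5, 125.8, 202.1]
ee_rot: [-89.9, 0.1, -88.1]
ft_force: [-0.3, 0.4, -0.3]
opening: 0.6
15.95 [463.14634476 128.35216162 201.68167787] [ 0.12034357 -0.11575653 -0.57963859]
T 31.5 (152.8199920654297, 222.739990234375) [456. 311.  49.]
S 52.0 (223.46153259277344, 165.69229125976562) [456. 302.  47.]
S 13.0 (259.5, 157.5) [572. 296.  47.]
blue ((354.51080322265625, 191.46485900878906), (17.718673706054688, 4.117202281951904), 17.10272979736328)
```

View pics/sc12.png

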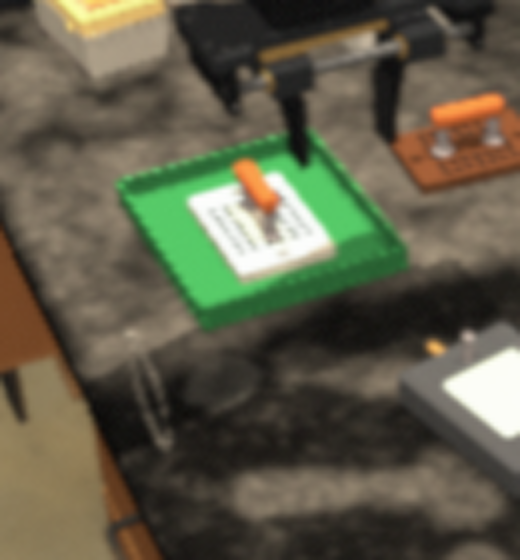

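View pics/top12.png

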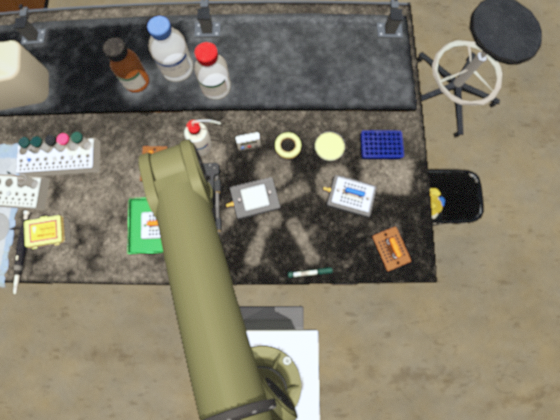

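The plate lies flat in the tray near its centre. The blue-handled plate is unmoved and the gripper is clear, so I'll hand in.

```bash
python3 -m handwheel '[[[0,0,0,0,0,0],[0,0,0,0,0,0]]]'; python3 -c "
from workcell import ctrl
print(ctrl.sign_off())"
```

```text
time_s: 16.12
tcp_pos: [463.0, 128.8, 201.1]
ee_rot: [-90.0, -0.0, -87.8]
ft_force: [0.1, 0.1, -1.6]
opening: 0.596
the job is handed in; nothing more can be done
None
```

I took the orange-handled white plate straight up off its dowels, carried it level to the green tray, set it down gently and let go. I handed in at about 16 s of the 43 s allowed; the hand-in reports no verdict.

- **Lift:** forces stayed within about 5 N. One small sideways correction on the way up cut the side load on the dowels, and the pictures showed the plate level.
- **Set-down:** I lowered in 0.5–1 mm steps until the wrist force reversed to about +3 N, then opened the fingers.
- **Last check of the plate:** the scene view puts the handle at about (456, 302), within a few mm of the measured tray centre (457, 302), with the plate lying flat. The top view gave (456, 311), but the arm hid part of the handle there, so I trust the scene view. Both are well inside the 65 mm limit.
- **Blue-handled plate:** it still sits on its manifold with no visible shift. I compared it by eye rather than measuring its starting position.
- **Robot:** the gripper ended about 200 mm up and clear of everything, with wrist force near zero, apart from one last −1.6 N vertical reading.

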